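# Slip the test strip under the calibrator's cover leaf and hold it pressed flat

### The arm

A 6-joint arm with a two-finger parallel gripper is mounted at the origin on the work surface. World frame = base frame: x ahead of the robot, y to its left, z up, the work surface at z = 0. Lengths are in mm, angles in rad, forces in N, time in s.
With the tool pointing down it reaches from about 275 to 1000 mm from the base axis. Payload 8.4 kg.
Tool frame: the origin (TCP) lies on the centre line of the jaws, within the pads' length; the fingertips stand 17 mm ahead of it and the grasp point (between the pads) lies 2 mm behind it; z points along the fingers, y is the line along which they close (so a half turn about z gives the same grasp; the last joint's range is limited). The gripper opens to 85 mm and grips with 20 to 120 N. Pads are 22 mm wide; open, the fingers measure 114 mm over their backs; the gripper's body (76 mm by 85 mm) begins 54 mm behind the grasp point. The pads swing forward as they close: fully open they stand 13 mm farther back than shut.
Start: joints at [-1.13, 0.353, 1.633, -0, 1.155, -0.002], TCP at [267.793, -564.725, 219.881] pointing down, gripper open.
Joint ranges: [-2.63, 2.63], [-0.92, 2.1], [0.06, 2.66], [-1.3, 4.44], [0, 2.69], [-3.02, 3.02]. Speed limits (rad/s): [2.22, 2.22, 2.79, 3.14, 3.14, 3.14].

### API

Orientations are given as [roll, pitch, yaw] about the fixed x, y, z axes, in that order (R = Rz(yaw) Ry(pitch) Rx(roll)).
In Python, from rig import r, eyes gives the robot as it stands. The module is installed in compiled form; this text tells all that it offers.
- The arm moves only by the shell command python3 -m inch 'ROWS' [FORCE]. ROWS is JSON, a list of rows, each a list of 7 numbers: the shift along the tool's x, y, z in m, then the turn, a rotation vector about the tool's x, y, z in degrees, then the closure, from -1 (fully open) to 1 (shut). In form: [[x, y, z, rx, ry, rz, gripper], ...]. A call has 1 to 8 rows; each row shifts and turns the commanded pose from where the row before left it, along the tool's axes as they then stand; what a row does not reach is not made up. A row lasts 1/10 s, in which the tool goes at most 50 mm and 8.59 degrees, less where a joint would pass 70% of its speed; a pose out of reach is approached as far as the arm can. A call with a gripper value outside its range is refused whole. The fingers move at their own pace and stop on an object; FORCE is the grip in N (left out, the last holds). Time passes only in rows, so rows that do not move let the fingers close. It gives the time, the measured TCP pose, the force, the opening and the grip force at its end, in the units of the state.
- r.sense(): the state, without advancing time (a new reading comes with each control period).
- eyes.grab_frame(name): name is "scene" or "top" or "wrist"; returns a dict with "img" (384x512x3 uint8, blue, green, red), "fx", "fy", "cx", "cy" (pixels), "R" (3x3) and "t" (3): a world point X has camera coordinates R X + t; the wrist camera has in their place "hand_eye" (4x4, takes a point from camera to tool coordinates, whose origin is the TCP and whose axes are the flange's). Camera axes: x right, y down, z forward; pixel columns grow to the right and rows downward; lengths in mm; the calibration is good to about 2 mm. The wrist camera is an equidistant fisheye: a pixel r from the principal point sees the ray r / f radians off the axis. A picture is of the moment at which its call begins: read the wrist's pose just before it. There is no depth.
- r.sign_off(): hands the job in; it is judged then, once.
The state is a dict: "clock": time; "qpos": joint angles; "qvel": joint speeds; "joint_efforts": joint torques, N m; "eef_pos": TCP position; "tcp_rot": TCP orientation; "contact_force": force on the tool from outside, world axes, zero at the start; "wrist_torque": the same for the moment, N m; "opening": opening from 0.0 (shut) to 1.0 (fully open); "grasp_force": force on a finger pad.
Only numpy, scipy, OpenCV 4.12 (cv2) and the standard library are available. Lean on these libraries where they do the work, as an engineer would, in place of code of your own. Each camera call takes 0.05 s, during which the arm holds its last target. There are 200 camera calls.

### The job

Pick up the rectangular test strip by its post, lay it in the channel of the surface calibrator with its long end (the end away from the post) leading, and slide that end well under the hinged cover leaf, at least 40 mm past the leaf's edge, without lifting the leaf. Then press the strip flat down on the sprung contact plate until the plate has sunk by some 4 mm, and finish while still holding it pressed down with the gripper; do not let go. Leave all the other things on the bench where they are.

Things in the scene. Friction and masses are not known exactly. Their poses are not given: they have to be found in the camera images.
- strip: Test strip lying on the bench: aluminium plate 130 (x) x 60 (y) x 4 mm, about 0.12 kg, with a black square grip post 18 x 18 mm standing 50 mm above the plate, on the centre line at x = -30 mm. Origin: centre of the plate's underside; +x points to the leading (long) end, z up. It starts left or right of the calibrator.
- strip_front (a point): Middle of the strip's leading edge, at the underside (strip x = +65 mm, y = 0, z = 0).
- strip_post (a point): Centre of the top of the strip's grip post (strip x = -30 mm, y = 0, z = 54 mm).
- calibrator: Surface calibrator, fixed: grey base 300 x 160 mm (x -170 to +130 mm), its top at z = 40 mm. Origin under it on the bench; +x is the way the strip slides in, from the open front towards the control head (x from +45 mm on, top at z = 112 mm) that closes the back; z up.
- channel (a point): Middle of the front end of the channel floor (calibrator x = -165 mm, y = 0, z = 60 mm); fixed to the base. The channel is 80 mm wide (y -40 to +40 mm) and runs to x = +30 mm between two low fences, 8 mm thick, tops at z = 66 mm; its floor is the sprung contact plate.
- platen: Sprung contact plate, steel, 195 x 76 mm, floor of the channel. Origin: centre of its top face, at calibrator x = -67.5 mm, z = 60 mm unpressed. It sinks straight down without tilting, 8 mm at most, on springs of 2 N/mm (its own weight already carried): 4 mm down takes about 8 N.
- leaf (a joint): Angle of the cover leaf, rad: 0 = level, down on its stop; grows as it is lifted. Loose aluminium sheet 95 (x) x 120 (y) x 3 mm, 0.15 kg, hinged at its back edge at calibrator x = +45 mm, covering the channel from x = -50 to +45 mm; underside at z = 70 mm, 10 mm above the unpressed contact plate.
- leaf_edge (a point): Middle of the leaf's free front edge, at the underside (calibrator x = -50 mm, y = 0, z = 70 mm when the leaf is down).
- disc: Round test plate, 76 mm diameter, 4 mm thick, with the same post at its centre. To be left alone. Origin at its underside.
- reader: Black hand-held reader, 150 x 70 x 28 mm. To be left alone. Origin at its underside.
- probe: Thermometer probe lying down, black handle 90 mm and steel rod 160 mm. To be left alone. Origin at its underside.
- rinse: White plastic bottle, 60 mm diameter, 160 mm high. To be left alone. Origin at its underside.
- beaker: Glass beaker, 70 mm diameter, 90 mm high. To be left alone. Origin at its underside.
- driver: Screwdriver lying down between the robot and the calibrator. To be left alone. Origin at its underside.
- wingnut: Steel wing nut, 50 mm wide, 22 mm high. To be left alone. Origin at its underside.
Mind the look-alikes: they are no part of the job. Leave any brown or yellow look-alike of the strip alone.

How it is judged (in metres and radians):
On the way, in this order (a step that is already met when the one before it is completed fails the run):
1. the strip is picked up off the bench (height (world z) of strip above 0.04 m), for 0.1 s.
2. the strip's leading edge is under the leaf (x of strip_front in the frame of calibrator above -0.042 m and y of strip_front in the frame of calibrator between -0.02 and 0.02 m and z of strip_front in the frame of calibrator below 0.067 m), for 0.1 s.
At the end, for the whole second after the job is handed in: Leading edge under the leaf, 38 mm or more past its edge, within 20 mm and 0.12 rad of the channel's centre line; strip flat (0.05 rad), still, pressed on the plate with over 5 N, the plate over 2.5 mm down; leaf below 0.03 rad; fingers still on the strip (x of strip_front in the frame of calibrator above -0.012 m and y of strip_front in the frame of calibrator between -0.02 and 0.02 m and z of strip_front in the frame of calibrator below 0.067 m and angle between the x axis of strip and the x axis of calibrator, either way round below 0.12 rad and angle between strip's own z axis and vertical below 0.05 rad and contact force between strip and platen above 5 N and z of platen in the frame of calibrator below 0.0575 m and value of joint leaf below 0.03 rad and contact force between the fingers and strip above 1 N and linear speed of strip below 0.02 m/s); the arm keeps its last pose, push and grip.
It fails at once if the cover leaf is lifted by more than 0.08 rad (its edge by more than about 8 mm) (value of joint leaf above 0.08 rad).
It fails at once if another thing on the bench is moved by more than 30 mm (distance of any of disc, reader, probe, rinse, beaker, driver, wingnut from where it was at the start of the episode above 0.03 m).
It also fails if it takes over 45 s, if anything falls off the work surface, if the arm or the gripper's body presses on something with over 40 N, if the wrist force passes 120 N, or if a joint passes its speed limit or range.

## Working session

There is one attempt and no reset: what is moved stays moved. The work goes in short steps, Python scripts to look and compute and a shell command to move; the robot and the scene stay as the last step left them, time stands still between calls to the robot, and variables do not carry over. Pictures are saved under pics/ and viewed, at most 10 in all, crops included, and the job is handed in when it is done.

```bash
mkdir -p pics; python3 - <<'E'
from rig import r,eyes
import cv2,numpy as np
print(r.sense())
for n in ["scene","top"]:
    f=eyes.grab_frame(n); cv2.imwrite(f"pics/{n}0.png",f["img"])
    print(n,f["fx"],f["fy"],f["cx"],f["cy"],np.round(f["R"],4).tolist(),np.round(f["t"],1).tolist())
E
```

```text
{'clock': 0.0, 'qpos': array([-1.13040236e+00,  3.53613858e-01,  1.63412975e+00, -8.46476810e-06,
        1.15519516e+00, -2.40053934e-03]), 'qvel': array([-7.97391664e-04, -7.79410125e-04, -2.60112165e-04,  5.20058029e-05,
       -1.70005231e-03, -1.61079478e-03]), 'joint_efforts': array([ 9.05898250e-04, -6.05249476e+01, -3.42070735e+01,  1.44916844e-04,
        9.44616215e-03,  2.03502998e-05]), 'eef_pos': array([ 267.58175575, -564.28616175,  219.18497982]), 'tcp_rot': array([-3.14024652e+00,  4.50816587e-06,  4.42797928e-01]), 'contact_force': array([0.09618293, 0.30029   , 0.09108552]), 'wrist_torque': array([ 0.01698853,  0.02233816, -0.01746679]), 'grasp_force': 0.0, 'opening': 1.0017426901903377}
scene 416.2847148411044 416.2847148411044 252.19715514001325 194.74592381857963 [[0.8508, 0.5252, -0.0142], [0.2959, -0.5014, -0.813], [-0.4341, 0.6876, -0.582]] [-401.8, -101.4, 1415.3]
top 459.2317284100682 459.2317284100682 262.71933598167504 196.23509354005552 [[0.0091, -0.9999, 0.0126], [-0.997, -0.0101, -0.0773], [0.0775, -0.0119, -0.9969]] [-29.8, 511.4, 1337.1]
```

View pics/top0.png

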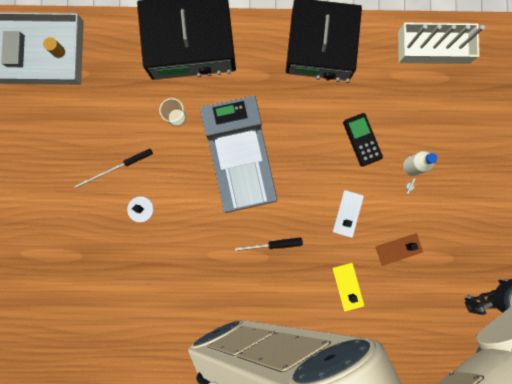

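View pics/scene0.png

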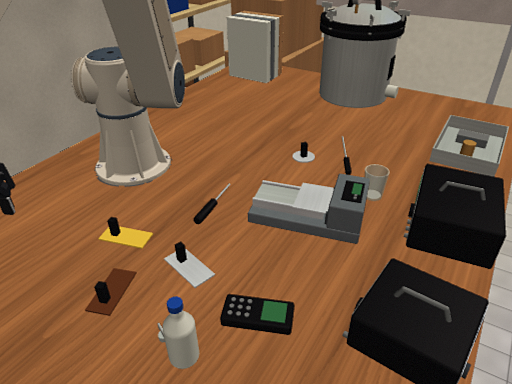

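The top view shows the white strip at about (348,214), with its post at (347,223) and its long end pointing up the image. The calibrator runs from (248,205) at the open front to the head at (231,115). The brown and yellow look-alikes are at (400,249) and (348,287). Next I'll enlarge the region.

```bash
cat > h.py <<'E'
import numpy as np,cv2
def K(f): return np.array([[f["fx"],0,f["cx"]],[0,f["fy"],f["cy"]],[0,0,1.]])
def back(f,uv,z):
    R=np.array(f["R"]);t=np.array(f["t"]).ravel()
    d=R.T@np.linalg.inv(K(f))@np.r_[uv,1.];c=-R.T@t
    return c+d*(z-c[2])/d[2]
def proj(f,X):
    p=(np.array(f["R"])@np.atleast_2d(X).T+np.array(f["t"]).reshape(3,1)); p=K(f)@p
    return (p[:2]/p[2]).T
E
python3 - <<'E'
import cv2
i=cv2.imread("pics/top0.png")
c=i[90:250,195:375]
cv2.imwrite("pics/crop1.png",cv2.resize(c,(675,600),interpolation=cv2.INTER_CUBIC)) # x3.75
E
```

```text
(no output)
```

View pics/crop1.png

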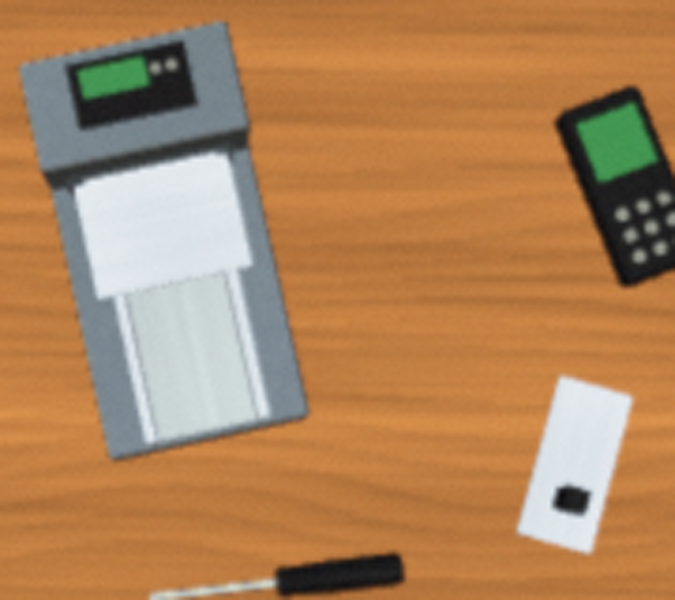

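The crop shows these corners:
- **Calibrator base front:** (112,460) and (307,412).
- **Leaf front:** (99,299) and (251,265).
- **Head back:** (20,65) and (226,22).
- **Strip:** (559,375), (633,396), (592,553) and (517,533), with the post at (571,499).

Now I'll fit the poses.

```bash
cat > fit.py <<'E'
from h import *; from rig import r,eyes
from scipy.optimize import least_squares
f=eyes.grab_frame("top")
toimg=lambda p:np.array([195,90])+(np.array(p)+.5)/3.75-.5
def fit(P,uv,x0):
    P=np.array(P,float)
    def w(q):
        c,s=np.cos(q[2]),np.sin(q[2]); return np.c_[q[0]+c*P[:,0]-s*P[:,1],q[1]+s*P[:,0]+c*P[:,1],P[:,2]]
    s=least_squares(lambda q:(proj(f,w(q))-uv).ravel(),x0,x_scale=[100,100,1],loss="soft_l1")
    print(np.round(s.x,3),"deg",np.degrees(s.x[2]).round(2),"res",np.round(s.fun.reshape(-1,2) if s.fun.size==2*len(P) else s.fun,2).tolist()); return s.x
print("cal");fit([[-170,80,40],[-170,-80,40],[-50,60,73],[-50,-60,73],[130,80,112],[130,-80,112]],toimg([[112,460],[307,412],[99,299],[251,265],[20,65],[226,22]]),[600,50,.2])
print("strip");fit([[65,30,4],[65,-30,4],[-65,-30,4],[-65,30,4]],toimg([[559,375],[633,396],[592,553],[517,533]]),[450,-200,-.2])
print(back(f,toimg([571,499]),50))
E
python3 fit.py
```

```text
cal
[6.45346e+02 4.85070e+01 2.30000e-01] deg 13.19 res [[-0.63, 0.23], [1.13, 1.01], [-0.11, 0.06], [0.45, 0.05], [-0.85, -0.35], [0.15, -0.99]]
strip
[ 4.64178e+02 -2.80583e+02 -2.62000e-01] deg -15.0 res [[0.19, 0.17], [-0.24, -0.07], [-0.25, -0.01], [0.3, -0.09]]
[ 435.26286825 -267.97654282   50.        ]
```

```bash
python3 -m inch '[[0,0,0,0,0,8.08,-1],[0,0,0,0,0,8.08,-1],[0,0,0,0,0,8.08,-1],[0,0,0,0,0,8.08,-1],[0,0,0,0,0,8.08,-1]]' 80
python3 -m inch '[[0.0108,-0.0406,0.006,0,0,0,-1],[0.0108,-0.0406,0.006,0,0,0,-1],[0.0108,-0.0406,0.006,0,0,0,-1],[0.0108,-0.0406,0.006,0,0,0,-1],[0.0108,-0.0406,0.006,0,0,0,-1],[0.0108,-0.0406,0.006,0,0,0,-1],[0.0108,-0.0406,0.006,0,0,0,-1],[0.0108,-0.0406,0.006,0,0,0,-1]]'
cat >> h.py <<'E'
from scipy.spatial.transform import Rotation as Ro
def fish(f,s,X):
    "world points -> wrist pixels"
    R=Ro.from_euler("xyz",s["tcp_rot"]).as_matrix(); H=np.array(f["hand_eye"])
    p=(np.atleast_2d(X)-s["eef_pos"])@R; c=(p-H[:3,3])@H[:3,:3]
    rr=np.hypot(c[:,0],c[:,1]); th=np.arctan2(rr,c[:,2])
    return np.c_[f["fx"]*th*c[:,0]/rr+f["cx"],f["fy"]*th*c[:,1]/rr+f["cy"]]
def place(q,P):
    P=np.array(P,float);c,s=np.cos(q[2]),np.sin(q[2]); return np.c_[q[0]+c*P[:,0]-s*P[:,1],q[1]+s*P[:,0]+c*P[:,1],P[:,2]]
E
python3 - <<'E'
from h import *; from rig import r,eyes
s=r.sense(); f=eyes.grab_frame("wrist"); print(s["eef_pos"],s["tcp_rot"]); im=f["img"].copy()
uv=fish(f,s,place([464.2,-280.6,-.262],[[65,30,4],[65,-30,4],[-65,-30,4],[-65,30,4],[-21,9,54],[-21,-9,54],[-39,-9,54],[-39,9,54]]))
print(uv.round(1).tolist())
im=cv2.resize(im,None,fx=1.5,fy=1.5)
for u in uv: cv2.circle(im,tuple(int(v) for v in (u*1.5).round()),3,(0,0,255),1)
cv2.imwrite("pics/w1.png",im)
E
```

```text
clock: 0.65
eef_pos: [267.7, -564.5, 219.6]
tcp_rot: [-3.141, 0.0, -0.268]
contact_force: [-0.2, -0.2, 0.4]
opening: 1.002
grasp_force: 0.0
clock: 1.45
eef_pos: [436.0, -271.9, 171.6]
tcp_rot: [3.142, -0.0, -0.262]
contact_force: [0.9, -0.7, -0.6]
opening: 0.997
grasp_force: 0.0
[ 435.97879197 -271.86989532  171.6492279 ] [ 3.14154933e+00 -4.06434142e-05 -2.62441643e-01]
[[232.7, 84.5], [289.1, 84.6], [286.9, 200.5], [234.7, 200.5], [251.6, 173.5], [270.7, 173.5], [270.5, 191.7], [251.7, 191.8]]
```

View pics/w1.png

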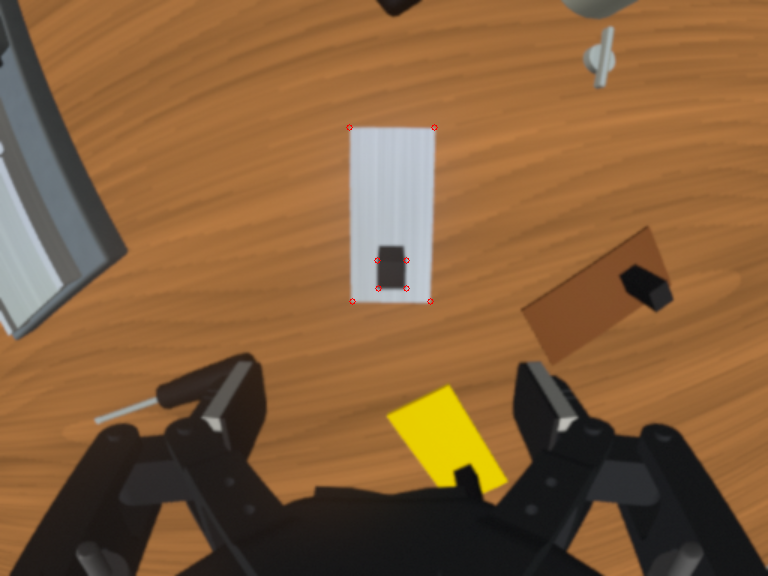

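The wrist view confirms the fit: the predicted strip corners, drawn as red circles, land on the real corners at (350,128), (434,128), (430,301) and (352,301). I'll go down, grip and lift.

```bash
python3 -m inch '[[0,0.001,0.035,0,0,0,-1],[0,0,0.035,0,0,0,-1],[0,0,0.03,0,0,0,-1],[0,0,0.025,0,0,0,-1],[0,0,0.0165,0,0,0,-1],[0,0,0,0,0,0,-1]]' 80
python3 -m inch '[[0,0,0,0,0,0,1],[0,0,0,0,0,0,1],[0,0,0,0,0,0,1],[0,0,0,0,0,0,1],[0,0,0,0,0,0,1],[0,0,0,0,0,0,1],[0,0,0,0,0,0,1],[0,0,0,0,0,0,1]]' 80
python3 -m inch '[[0,0,-0.005,0,0,0,1],[0,0,-0.02,0,0,0,1],[0,0,-0.04,0,0,0,1],[0,0,-0.04,0,0,0,1],[0,0,-0.02,0,0,0,1],[0,0,0,0,0,0,1]]' 80
python3 - <<'E'
from h import *; from rig import r,eyes
s=r.sense(); f=eyes.grab_frame("wrist"); print(s["eef_pos"],s["tcp_rot"],s["opening"],s["grasp_force"]); im=f["img"].copy()
R=Ro.from_euler("xyz",s["tcp_rot"]).as_matrix()
P=np.array([[65,30,4],[65,-30,4],[-65,-30,4],[-65,30,4],[65,30,0],[65,-30,0]],float)
# strip in tool: origin at tool (30,0,z): bench grasp TCP z=30
w=s["eef_pos"]+np.c_[P[:,0]+30,-P[:,1],30-P[:,2]]@R.T
uv=fish(f,s,w); print(uv.round(1).tolist())
im=cv2.resize(im,None,fx=1.5,fy=1.5)
for u in uv: cv2.circle(im,tuple(int(v) for v in (u*1.5).round()),3,(0,0,255),1)
cv2.imwrite("pics/w2.png",im)
E
```

```text
clock: 2.1
eef_pos: [433.6, -273.4, 28.2]
tcp_rot: [-3.14, 0.004, -0.262]
contact_force: [-0.2, -0.1, 0.7]
opening: 1.0
grasp_force: 0.0
clock: 2.9
eef_pos: [435.6, -274.7, 31.3]
tcp_rot: [3.141, -0.001, -0.262]
contact_force: [-2.2, 1.4, 8.1]
opening: 0.18
grasp_force: 78.5
clock: 3.5
eef_pos: [436.9, -275.4, 158.7]
tcp_rot: [3.14, -0.006, -0.262]
contact_force: [0.0, 0.2, -1.5]
opening: 0.182
grasp_force: 78.7
[ 436.87829445 -275.44805735  158.65820284] [ 3.1399107  -0.00553803 -0.26232154] 0.18225423451610062 78.66475224494934
[[210.3, 70.4], [310.5, 70.5], [302.6, 264.5], [217.8, 264.6], [211.4, 71.0], [309.4, 71.1]]
```

View pics/w2.png

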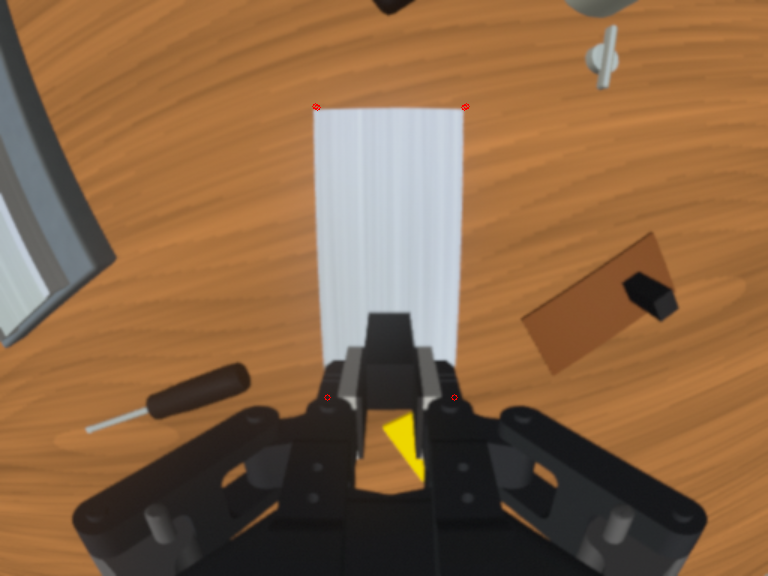

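The strip hangs level in the grip, with its front corners at (315,108) and (463,108), about 1 mm from prediction. I'll turn to the calibrator's heading and move in front of the channel, still high.

```bash
python3 -m inch '[[0,0,0,0,0,-7.05,1],[0,0,0,0,0,-7.05,1],[0,0,0,0,0,-7.05,1],[0,0,0,0,0,-7.05,1],[0,0,0,0,0,0,1]]'
python3 -m inch '[[0.0122,-0.0334,0,0,0,0,1],[0.0122,-0.0334,0,0,0,0,1],[0.0122,-0.0334,0,0,0,0,1],[0.0122,-0.0334,0,0,0,0,1],[0.0122,-0.0334,0,0,0,0,1],[0.0122,-0.0334,0,0,0,0,1],[0.0122,-0.0334,0,0,0,0,1],[0.0122,-0.0334,0,0,0,0,1]]'
python3 -m inch '[[0,0,0,0,0,0,1],[0,0,0,0,0,0,1],[0,0,0,0,0,0,1],[0,0,0,0,0,0,1]]'
python3 - <<'E'
from h import *; from rig import r,eyes
s=r.sense(); f=eyes.grab_frame("wrist"); print(s["eef_pos"],s["tcp_rot"],s["grasp_force"]); im=f["img"].copy()
np.save("s3.npy",s,allow_pickle=True); np.save("f3.npy",f,allow_pickle=True)
R=Ro.from_euler("xyz",s["tcp_rot"]).as_matrix()
P=np.array([[65,30,4],[65,-30,4],[-65,-30,4],[-65,30,4]],float)
uv=fish(f,s,s["eef_pos"]+np.c_[P[:,0]+30,-P[:,1],30-P[:,2]]@R.T)
C=fish(f,s,place([645.3,48.5,.23],[[-170,80,40],[-170,-80,40],[-50,60,73],[-50,-60,73],[45,80,112],[45,-80,112],[-165,44,66],[-165,-44,66],[130,80,112],[130,-80,112]]))
print(C.round(1).tolist())
im=cv2.resize(im,None,fx=1.5,fy=1.5)
for u in uv: cv2.circle(im,tuple(int(v) for v in (u*1.5).round()),3,(0,0,255),1)
for u in C: cv2.circle(im,tuple(int(v) for v in (u*1.5).round()),3,(0,255,0),1)
cv2.imwrite("pics/w3.png",im)
E
```

```text
clock: 4.05
eef_pos: [434.1, -273.8, 153.7]
tcp_rot: [-3.139, 0.002, 0.232]
contact_force: [-0.3, -0.2, -1.4]
opening: 0.185
grasp_force: 78.6
clock: 4.85
eef_pos: [468.6, 9.4, 154.5]
tcp_rot: [-3.141, 0.001, 0.226]
contact_force: [-0.2, 0.5, -1.7]
opening: 0.178
grasp_force: 78.7
clock: 5.25
eef_pos: [469.1, 7.1, 155.1]
tcp_rot: [3.142, 0.001, 0.228]
contact_force: [-0.8, 0.2, -1.6]
opening: 0.187
grasp_force: 78.9
[469.05325028   7.10163923 155.07053689] [3.14158373e+00 6.46749530e-04 2.27680972e-01] 78.86292099952698
[[176.1, 172.4], [343.5, 172.1], [184.1, 36.6], [335.0, 36.3], [151.5, -81.2], [367.1, -81.5], [208.1, 173.4], [311.6, 173.2], [163.2, -148.3], [354.9, -148.6]]
```

View pics/w3.png

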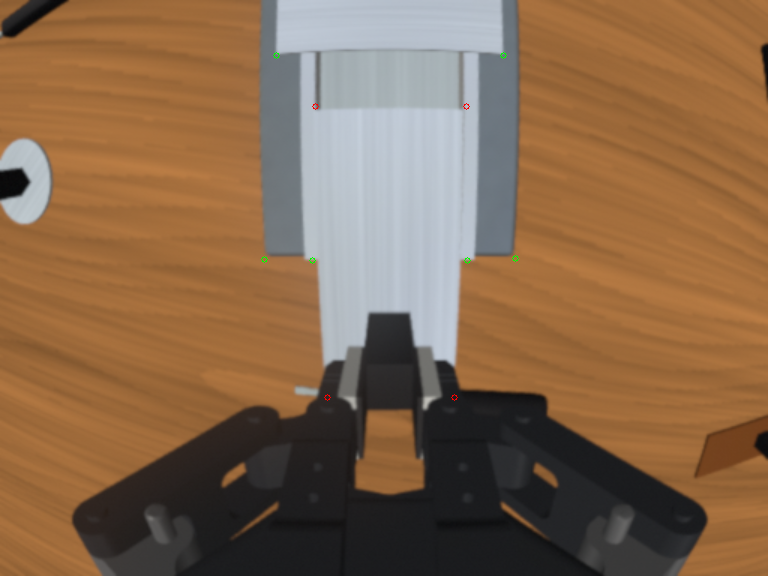

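The wrist view shows the calibrator's front corners at (267,255) and (513,255), and the leaf's edge at row 53 from column 277 to 503. It is centred on the strip, and sits about 2 mm farther in x than fitted. The strip's front edge is at row 108, short of the leaf, so I can lower it here.

```bash
python3 -m inch '[[0,0,0.015,0,0,0,1],[0,0,0.02,0,0,0,1],[0,0,0.015,0,0,0,1],[0,0,0.006,0,0,0,1],[0,0,0,0,0,0,1],[0,0,0,0,0,0,1]]'
python3 -m inch '[[0,0,0.001,0,0,0,1],[0,0,0.001,0,0,0,1],[0,0,0.001,0,0,0,1],[0,0,0,0,0,0,1],[0,0,0,0,0,0,1]]'
python3 -m inch '[[0,0,0.001,0,0,0,1],[0,0,0.001,0,0,0,1],[0,0,0,0,0,0,1],[0,0,0,0,0,0,1]]'
```

```text
clock: 5.9
eef_pos: [469.7, 7.7, 99.9]
tcp_rot: [3.141, -0.001, 0.229]
contact_force: [0.3, -0.8, -1.0]
opening: 0.178
grasp_force: 78.8
clock: 6.4
eef_pos: [469.4, 8.0, 96.5]
tcp_rot: [3.142, -0.0, 0.23]
contact_force: [0.3, 0.3, -1.5]
opening: 0.177
grasp_force: 78.8
clock: 6.8
eef_pos: [469.3, 8.0, 94.3]
tcp_rot: [-3.142, 0.0, 0.23]
contact_force: [-0.3, 1.2, -2.4]
opening: 0.181
grasp_force: 78.8
```

```bash
python3 -m inch '[[0,0,0.001,0,0,0,1],[0,0,0,0,0,0,1],[0,0,0,0,0,0,1]]'
python3 -m inch '[[0,0,0.001,0,0,0,1],[0,0,0,0,0,0,1],[0,0,0,0,0,0,1]]'
python3 -m inch '[[0,0,0.001,0,0,0,1],[0,0,0,0,0,0,1],[0,0,0,0,0,0,1]]'
python3 - <<'E'
from rig import eyes; import cv2
f=eyes.grab_frame("scene"); cv2.imwrite("pics/s4.png",cv2.resize(f["img"][140:250,200:390],None,fx=4,fy=4,interpolation=cv2.INTER_CUBIC))
E
```

```text
clock: 7.1
eef_pos: [469.3, 8.0, 93.3]
tcp_rot: [-3.142, 0.0, 0.23]
contact_force: [0.5, -0.2, -1.3]
opening: 0.18
grasp_force: 78.8
clock: 7.4
eef_pos: [469.3, 8.0, 92.3]
tcp_rot: [3.142, 0.0, 0.23]
contact_force: [-0.3, -1.4, -1.6]
opening: 0.181
grasp_force: 78.8
clock: 7.7
eef_pos: [469.4, 8.0, 91.4]
tcp_rot: [3.142, -0.0, 0.23]
contact_force: [-0.3, 0.1, -1.3]
opening: 0.182
grasp_force: 78.9
```

View pics/s4.png

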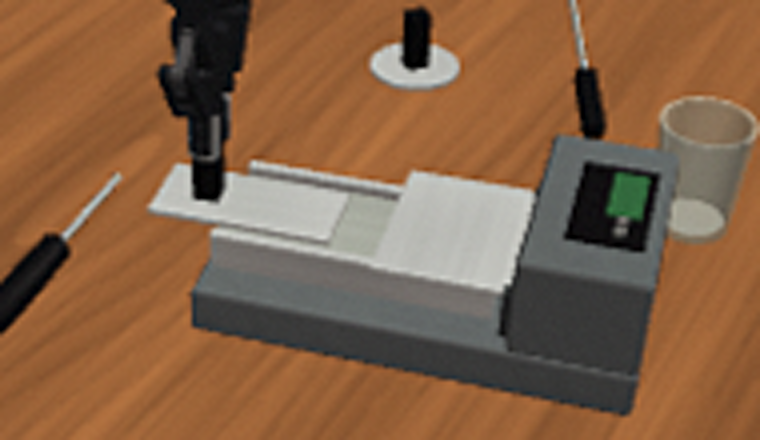

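The scene view shows the strip level between the fences, front edge near (335,240) and the leaf at (380,265). It hasn't made contact yet, so I'll keep feeling for the plate.

```bash
python3 -m inch '[[0,0,0.001,0,0,0,1],[0,0,0,0,0,0,1],[0,0,0,0,0,0,1]]' | grep -E "eef|contact"
python3 -m inch '[[0,0,0.0007,0,0,0,1],[0,0,0,0,0,0,1],[0,0,0,0,0,0,1]]'| grep -E "eef|contact|rot"
```

```text
eef_pos: [469.4, 8.0, 90.4]
contact_force: [0.2, 0.0, 1.1]
eef_pos: [469.4, 8.0, 89.7]
tcp_rot: [-3.142, -0.0, 0.23]
contact_force: [0.5, 0.5, 2.1]
```

```bash
python3 -m inch '[[0,0,-0.003,0,0,0,1],[0,0,0,0,0,0,1],[0.005,0,0,0,0,0,1],[0.01,0,0,0,0,0,1],[0.015,0,0,0,0,0,1],[0.01,0,0,0,0,0,1],[0.004,0,0,0,0,0,1],[0,0,0,0,0,0,1]]' 
python3 -m inch '[[0.004,0,0,0,0,0,1],[0.01,0,0,0,0,0,1],[0.014,0,0,0,0,0,1],[0.01,0,0,0,0,0,1],[0.006,0,0,0,0,0,1],[0,0,0,0,0,0,1],[0,0,0,0,0,0,1]]'
python3 - <<'E'
from rig import eyes; import cv2
f=eyes.grab_frame("scene"); cv2.imwrite("pics/s5.png",cv2.resize(f["img"][140:250,200:390],None,fx=4,fy=4,interpolation=cv2.INTER_CUBIC))
f=eyes.grab_frame("wrist"); cv2.imwrite("pics/w5.png",cv2.resize(f["img"],None,fx=1.5,fy=1.5,interpolation=cv2.INTER_CUBIC))
E
```

```text
clock: 9.15
eef_pos: [512.7, 18.2, 92.5]
tcp_rot: [-3.142, 0.0, 0.23]
contact_force: [-1.7, 0.0, -1.6]
opening: 0.182
grasp_force: 78.9
clock: 9.85
eef_pos: [554.7, 28.1, 92.4]
tcp_rot: [-3.142, 0.001, 0.23]
contact_force: [0.4, -0.0, -2.0]
opening: 0.184
grasp_force: 78.9
```

View pics/s5.png

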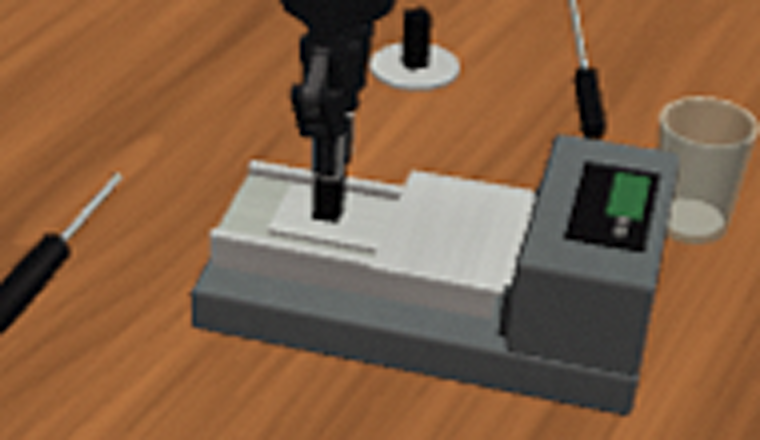

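View pics/w5.png

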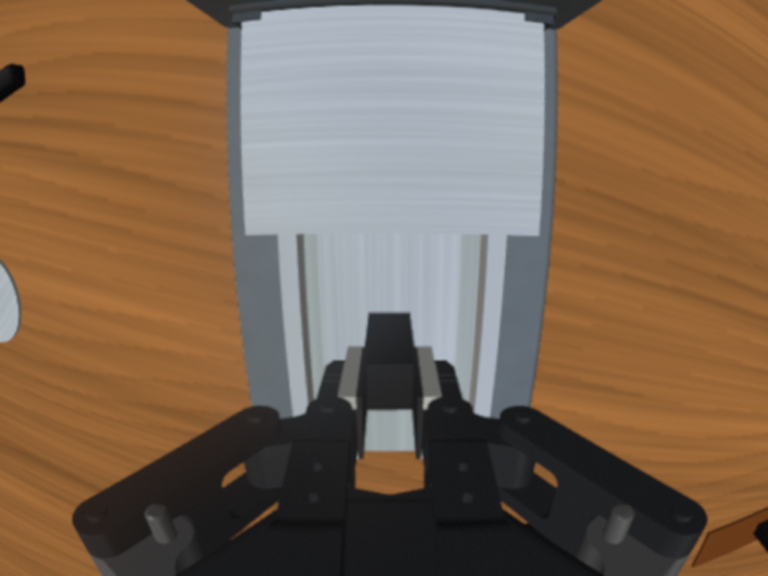

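The scene view shows the leaf lying flat with the strip under it. The wrist view shows the strip at columns 318–462, centred between the fences at 300 and 484, with the leaf edge at row 235. Now I'll press.

```bash
python3 -m inch '[[0,0,0.001,0,0,0,1],[0,0,0.001,0,0,0,1],[0,0,0.001,0,0,0,1],[0,0,0.001,0,0,0,1],[0,0,0.001,0,0,0,1],[0,0,0,0,0,0,1],[0,0,0,0,0,0,1],[0,0,0,0,0,0,1]]'
python3 - <<'E'
from h import *; from rig import r,eyes
s=r.sense(); f=eyes.grab_frame("wrist"); cv2.imwrite("pics/w6.png",f["img"])
from collections import deque
for dx in (0,3):
  print(dx,(fish(f,s,place([645.3+dx,48.5+dx*.23,.23],[[-50,60,73],[-50,-60,73]]))*1.5).round(1).tolist())
fs=[]
for i in range(6): fs.append(r.sense()["contact_force"][2]); eyes.grab_frame("wrist")
print(np.round(fs,2),s["eef_pos"])
cv2.imwrite("pics/w6.png",cv2.resize(f["img"],None,fx=1.5,fy=1.5,interpolation=cv2.INTER_CUBIC))
E
```

```text
clock: 10.75
eef_pos: [554.8, 28.1, 87.9]
tcp_rot: [-3.142, 0.0, 0.23]
contact_force: [-3.7, -0.0, 4.9]
opening: 0.181
grasp_force: 79.7
0 [[242.4, 239.8], [541.8, 240.0]]
3 [[241.9, 232.2], [542.4, 232.4]]
[5.01 4.85 5.79 5.75 4.79 4.99] [554.82734626  28.07385794  87.88926689]
```

View pics/w6.png

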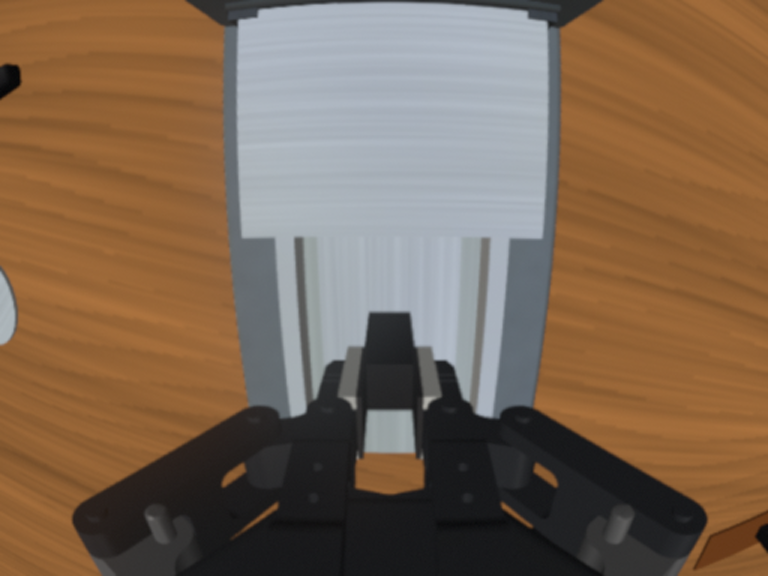

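The leaf edge is at row 238, which puts the strip's front at about calibrator x = 0. The leaf is flat. The push is about 6.6 N, so the plate is down about 3.3 mm. I'll add a little more.

```bash
python3 -m inch '[[0,0,0.0008,0,0,0,1],[0,0,0,0,0,0,1],[0,0,0,0,0,0,1],[0,0,0,0,0,0,1],[0,0,0,0,0,0,1],[0,0,0,0,0,0,1]]'
python3 - <<'E'
from rig import r,eyes
import numpy as np
fs=[]
for i in range(5): fs.append(r.sense()["contact_force"]); eyes.grab_frame("wrist")
print(np.mean(fs,0))
E
```

```text
clock: 11.7
eef_pos: [554.9, 28.1, 87.2]
tcp_rot: [-3.142, 0.0, 0.23]
contact_force: [-2.9, 0.3, 7.7]
opening: 0.182
grasp_force: 79.8
[-3.31583404  0.24963932  7.01325864]
```

```bash
python3 -c "
from rig import r
print(r.sign_off())"
```

```text
the job is handed in; nothing more can be done
None
```

I handed the job in with the strip still gripped and pressed on the plate at about 8.5 N (plate roughly 4 mm down), its leading end about 50 mm past the leaf's edge and the leaf flat in the last image; the sign-off gave no verdict.

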